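Open the counterweighted hold-down of the drilling jig

TASK

Open the drilling jig on the bench: draw its locking bolt fully back, then lift the hold-down arm by its cross handle up over its balance point and keep hold of it until it just meets its stop, so that it stays open by itself when you let go. Do not let the arm drop or swing freely, and do not press it hard against the stop. Leave the aluminium block in the jig and everything else on the bench where it is.

Things in the scene. Friction and masses are not known exactly. Their poses are not given: they have to be found in the camera images.
- fixture: the drilling jig, fixed to the bench: dark steel base plate 310 x 180 x 15 mm with grey uprights. Origin on the bench surface; x runs from the arm's handle end to its hinge end (roughly away from the robot), y to the left, z up. The hinge axis is at x = 60 mm, z = 105 mm. The plate spans x -170 to +140 mm, y +-90 mm
- hinge (a point): centre of the hold-down arm's hinge, 105 mm above the bench; the hinge axis is parallel to the fixture's y axis. Two grey cheeks at y = +-22 mm (10 mm thick, top at z = 120 mm) hold it
- gate (a joint): lift angle of the hold-down arm (rad): 0 = level and shut, growing as the handle rises. The arm, a steel bar 24 mm wide, 18 mm high, points from the hinge to -x of the fixture. Lifting takes about 3 N at the handle when shut, then less; balance lies between 0.6 and 0.95 rad; beyond it the arm falls open, fast if not held. The stop is met at an unknown angle between 1.07 and 1.45
- handle (a point): grip point on the arm's cross handle, a round steel bar of 14 mm diameter parallel to the fixture's y axis, reaching 88 mm to the -y side (right seen from the robot) of the arm's middle. The point is on the bar's axis, 200 mm from the hinge axis and 60 mm to -y; 105 mm above the bench when shut; it moves on a circle about the hinge axis. The bar may turn between the fingers
- bolt (a joint): draw of the locking bolt (m): 0 = fully across the arm, 0.040 = fully drawn back against its end. It slides to +y of the fixture (left, away from the arm) and needs about 4 N; it stays where it is left. While it is across the arm (below about 0.03) the arm cannot be lifted
- bolt_knob (a point): grip point on the bolt's upright steel knob, a pin of 14 mm diameter; its top is 18 mm above and its foot 26 mm below this point, on the 12 mm bolt rod along y. The point is 151 mm above the bench, at x = -40 mm and y = 74 mm plus the draw in the fixture. The grey bolt guide beside it (y 30 to 54 mm) has its top at z = 132 mm
- stop_block: grey block 26 x 36 x 60 mm, 48 mm behind the hinge (origin under its middle), carrying the arm's stop: an upright screw with a rubber tip, set at an unknown height, on which the stalk comes to rest. Felt at the handle it resists with about 1.2 N per mm of further travel. Push no more than about 7 N at the handle against it
- block_center (a point): aluminium work block 50 x 40 x 50 mm, loose in the jig under the arm's rubber foot; the point is at its centre. Stays where it is
- wrench: steel wrench lying loose to the left of the jig; stays where it is
- jar: jar with lid, 60 mm diameter, 80 mm tall, to the right of the jig's rear end; stays where it is
- screwdriver: screwdriver lying on the bench; stays where it is
- mug: blue mug, 80 mm diameter, 90 mm tall; stays where it is
- tape: yellow tape measure, 70 x 35 x 60 mm; stays where it is
- bin: blue plastic bin 160 x 110 x 70 mm, empty; stays where it is
- hammer: hammer lying on the bench; stays where it is
- weight: the arm's counterweight, a dark steel cylinder of 52 mm diameter, 44 mm long along y, on a stalk that stands up from the hinge, leaning 15 deg back: its centre is 100 mm from the hinge axis. It swings backwards and down as the arm rises. Its mass varies, so the balance point does too

How it is judged:
By the outcome, as a careful person would: the job done as asked, in the order asked, and still so for the second after the job is handed in, with the robot touching nothing.
It also fails if it takes over 67 s, if anything falls off the work surface, if the arm or the gripper's body presses on something with over 40 N, if the wrist force passes 120 N, or if a joint passes its speed limit or range.

ROBOT

A 6-joint arm with a two-finger parallel gripper is mounted at the origin on the work surface. World frame = base frame: x ahead of the robot, y to its left, z up, the work surface at z = 0. Lengths are in m, angles in degrees, forces in N, time in s.
With the tool pointing down it reaches from about 0.325 to 0.75 m from the base axis. Payload 7.6 kg.
Tool frame: the origin (TCP) lies on the mounting face of the last link; the fingertips stand 173 mm ahead of it and the grasp point (between the pads) lies bot.grasp_offset ahead of it (bot.grasp_offset is the distance from the TCP to the grasp point, in m); z points along the fingers, y is the line along which they close (so a half turn about z gives the same grasp; the last joint's range is limited). The gripper opens to 85 mm and grips with 20 to 120 N. Pads are 22 mm wide; open, the fingers measure 114 mm over their backs; the gripper's body (76 mm by 85 mm) begins 54 mm behind the grasp point. The pads swing forward as they close: fully open they stand 13 mm farther back than shut.
Start: joints at [58.997, 2.991, 80.254, -0, 96.75, -4.028], TCP at [0.238, 0.468, 0.405] pointing down, gripper open.
Joint ranges: [-166.34, 166.34], [-52.06, 124.39], [6.96, 135.62], [-60.46, 240.46], [14.63, 156.25], [-167.68, 167.68]. Speed limits (degrees/s): [147.25, 147.25, 172.46, 180, 180, 180].

INTERFACE

Orientations are given as a 3x3 rotation matrix whose columns are the frame's x, y, z axes.
In Python, from station import sense, vision, workorder, bot gives the robot as it stands.
- The arm moves only by the tool drive_tool, never from a script. Its argument "moves" is a list that holds one entry, the list of rows, each a list of 6 numbers: the shift along the tool's x, y, z in m, then the turn, a rotation vector about the tool's x, y, z in degrees. In form: [[[dx, dy, dz, ax, ay, az], ...]]. A call has 1 to 8 rows; each row is the pose to reach, as a shift and turn from the pose commanded when the call began, along the tool's axes at that moment; what a row does not reach only later rows make up. A row lasts 1/8 s, in which the tool goes at most 62.5 mm and 10.7 degrees, less where a joint would pass 70% of its speed; a pose out of reach is approached as far as the arm can. A call with a gripper value outside its range is refused whole. "fingers" is the closure, from -1 (fully open) to 1 (shut), set as the call begins (left out, the last holds). The fingers move at their own pace and stop on an object; "force" is the grip in N (left out, the last holds). Time passes only in rows, so rows that repeat a pose let the fingers close. It gives the time, the measured TCP pose, the force, the opening and the grip force at its end, in the units of the state.
- sense(): the state, without advancing time (a new reading comes with each control period).
- vision.snapshot(name): name is "scene" or "top" or "wrist"; returns a dict with "image" (480x640x3 uint8, red, green, blue), "intrinsics" (3x3 intrinsics, pixels), "world_from_camera" (4x4, takes a point from camera to world coordinates); the wrist camera has in their place "mount" (4x4, takes a point from camera to tool coordinates, whose origin is the TCP and whose axes are the flange's). Camera axes: x right, y up, looking along -z (the intrinsics and any distortion apply to the point x, -y, -z); pixel columns grow to the right and rows downward; lengths in m; the calibration is good to about 2 mm. A picture is of the moment at which its call begins: read the wrist's pose just before it. There is no depth.
- workorder.hand_in(): hands the job in; it is judged then, once.
The state is a dict: "time": time; "joint_pos": joint angles; "dq": joint speeds; "joint_efforts": joint torques, N m; "position": TCP position; "eef_rot": TCP orientation; "force": force on the tool from outside, world axes, zero at the start; "moment": the same for the moment, N m; "width": finger opening in m; "finger_force": force on a finger pad.
Only numpy, scipy, OpenCV 4.12 (cv2) and the standard library are available. Lean on these libraries where they do the work, as an engineer would, in place of code of your own. Each camera call takes 0.05 s, during which the arm holds its last target. There are 200 camera calls.

## Working session

There is one attempt and no reset: what is moved stays moved. The work goes in short steps, Python scripts to look and compute and a tool call to move; the robot and the scene stay as the last step left them, time stands still between calls to the robot, and variables do not carry over. Pictures are saved under pics/ and viewed, at most 10 in all, crops included, and the job is handed in when it is done.

Besides the shell and the picture viewer there is one more tool, called after "Call:" as a command line: name --argument value ..., lists and objects as JSON in quotes. drive_tool: Moves the arm, as the interface text tells. Its arguments: {"type":"object","properties":{"moves":{"type":"array"},"fingers":{"type":"number"},"force":{"type":"number"}},"required":["moves"]}

```bash
ls; mkdir -p pics; python3 - <<'E'
from station import sense, vision, workorder, bot
import cv2,numpy as np,pickle
print(bot.grasp_offset); s=sense(); print(s)
for n in("top","scene"):
    d=vision.snapshot(n); cv2.imwrite(f"pics/{n}0.png",d["image"][:,:,::-1]); pickle.dump(d,open(f"{n}0.pkl","wb"))
    print(d["intrinsics"],d["world_from_camera"],d.keys())
E
```

```text
pics
0.1547
{'time': 0.0, 'joint_pos': array([ 5.89976033e+01,  3.02736664e+00,  8.03137510e+01,  4.06553366e-04,
        9.67488753e+01, -4.02808126e+00]), 'dq': array([-0.00851949, -0.02505532,  0.03929371, -0.00268449,  0.1079053 ,
       -0.03962276]), 'joint_efforts': array([ 3.01257987e-04, -3.81669474e+01, -3.60181010e+01, -4.55812506e-05,
        6.26908906e-03,  2.71708706e-05]), 'position': array([0.23810047, 0.46786985, 0.40386441]), 'eef_rot': array([[-8.91210277e-01,  4.53589657e-01, -8.15051915e-04],
       [ 4.53590375e-01,  8.91209274e-01, -1.34266505e-03],
       [ 1.17362847e-04, -1.56629659e-03, -9.99998766e-01]]), 'force': array([ 0.14686687, -0.04286885, -0.01567303]), 'moment': array([0.03611592, 0.00836937, 0.00027186]), 'finger_force': 0.0, 'width': 0.08556036332926935}
[[456.38091735   0.         312.25423761]
 [  0.         456.38091735 228.57582763]
 [  0.           0.           1.        ]] [[-1.27338452e-02  9.85517209e-01 -1.69096657e-01  3.16953649e-01]
 [-9.99918565e-01 -1.26931898e-02  1.32144078e-03 -5.92636741e-04]
 [-8.44073333e-04  1.69099714e-01  9.85598587e-01  1.31244050e+00]
 [ 0.00000000e+00  0.00000000e+00  0.00000000e+00  1.00000000e+00]] dict_keys(['image', 'intrinsics', 'world_from_camera'])
[[540.631589     0.         316.96282775]
 [  0.         540.631589   246.07058916]
 [  0.           0.           1.        ]] [[ 7.15328343e-01 -4.52901956e-01  5.32151463e-01  1.20412225e+00]
 [ 6.98788048e-01  4.64483120e-01 -5.44013506e-01 -7.01008198e-01]
 [-7.90591336e-04  7.61009362e-01  6.48740415e-01  9.83361946e-01]
 [ 0.00000000e+00  0.00000000e+00  0.00000000e+00  1.00000000e+00]] dict_keys(['image', 'intrinsics', 'world_from_camera'])
```

View pics/top0.png

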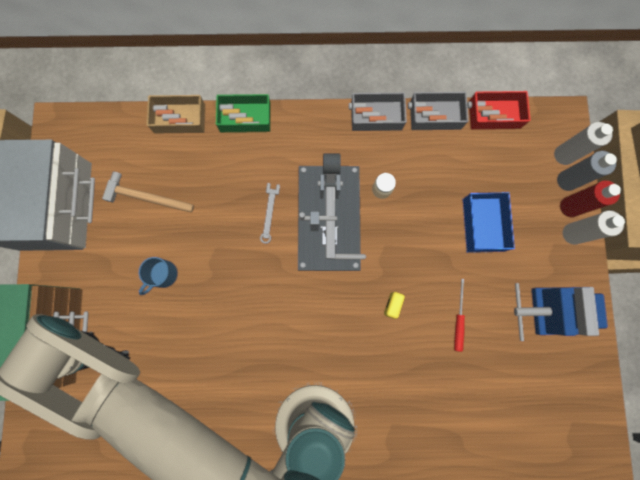

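View pics/scene0.png

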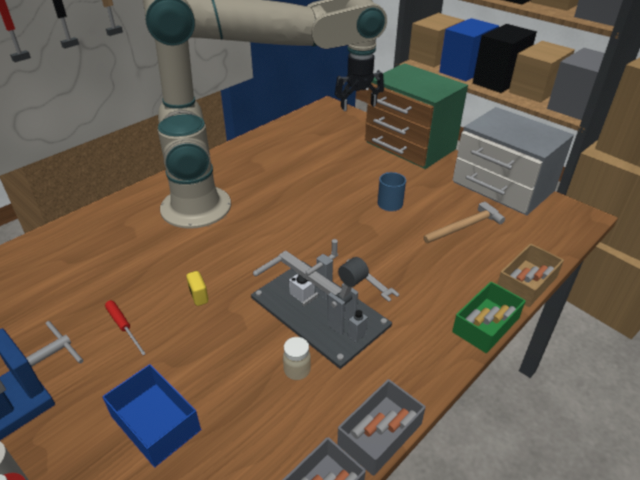

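The top view shows the jig: its plate runs from about (299,167) to (361,270), with the knob at about (304,217) and the handle bar end at about (364,257). In the scene view the knob is at about (335,243) and the handle end at about (256,272). I'll enlarge both.

```bash
python3 - <<'E'
import cv2,numpy as np
a=cv2.imread("pics/top0.png")[145:285,270:400]; b=cv2.imread("pics/scene0.png")[230:370,245:400]
a=cv2.resize(a,None,fx=4,fy=4,interpolation=cv2.INTER_CUBIC)[:, :400]; b=cv2.resize(b,None,fx=2.58,fy=4,interpolation=cv2.INTER_CUBIC)
a=cv2.resize(a,(400,560)); b=b[:,:400]
cv2.imwrite("pics/z0.png",np.hstack([a,b]))
E
```

```text
(no output)
```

View pics/z0.png

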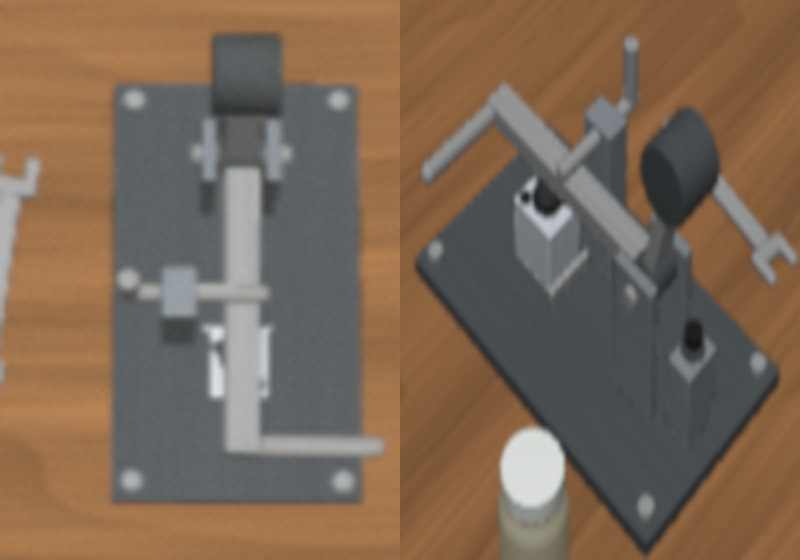

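```bash
cat > h.py <<'E'
import numpy as np,pickle
def proj(d,P):
    T=np.linalg.inv(d["world_from_camera"]);p=T[:3,:3]@P+T[:3,3];K=d["intrinsics"]
    return np.array([K[0,2]+K[0,0]*p[0]/-p[2],K[1,2]-K[1,1]*p[1]/-p[2]])
def F(q,p): # fixture->world
    c,s=np.cos(q[2]),np.sin(q[2]);return np.array([q[0]+c*p[0]-s*p[1],q[1]+s*p[0]+c*p[1],p[2]])
E
python3 - <<'E'
from h import *
from scipy.optimize import least_squares
t,s=[pickle.load(open(n+"0.pkl","rb")) for n in("top","scene")]
Z=lambda u,v:(270+u/4,145+v/4)
S=lambda u,v:(245+(u-400)/2.58,230+v/4)
obs=[(t,Z(115,85),(.14,.09,.015)),(t,Z(357,85),(.14,-.09,.015)),(t,Z(361,502),(-.17,-.09,.015)),(t,Z(112,502),(-.17,.09,.015)),
(t,Z(128,278),(-.04,.074,.169)),(t,Z(383,446),(-.14,-.088,.105)),
(s,S(416,262),(-.17,-.09,.015)),(s,S(647,546),(.14,-.09,.012)),(s,S(778,373),(.14,.09,.015)),(s,S(631,42),(-.04,.074,.167)),(s,S(427,175),(-.14,-.088,.105))]
f=lambda q:np.concatenate([proj(d,F(q,np.array(p)))-np.array(u) for d,u,p in obs])
r=least_squares(f,[.5,0,0],x_scale=[.1,.1,.1],loss="soft_l1")
print(r.x[:2],np.degrees(r.x[2]));print(f(r.x).reshape(-1,2).round(1))
for n,p in(("knob",(-.04,.074,.151)),("handle",(-.14,-.06,.105)),("hinge",(.06,0,.105))):print(n,F(r.x,p).round(4))
E
```

```text
[ 0.58931086 -0.05135031] -0.709417584014962
[[-0.6 -1.2]
 [-0.2 -1.2]
 [ 0.8 -0.4]
 [-0.4 -0.4]
 [ 0.2 -0.1]
 [-2.2 -0.4]
 [-1.8 -1.4]
 [-0.9  0.1]
 [ 0.3 -1.4]
 [-1.   0.8]
 [-0.4 -0.4]]
knob [0.5502 0.0231 0.151 ]
handle [ 0.4486 -0.1096  0.105 ]
hinge [ 0.6493 -0.0521  0.105 ]
```

Call:
drive_tool --moves '[[[-0.06, -0.032, 0.005, 0, 0, -3], [-0.12, -0.064, 0.01, 0, 0, -6], [-0.18, -0.096, 0.016, 0, 0, -10], [-0.24, -0.127, 0.02, 0, 0, -13], [-0.3, -0.16, 0.027, 0, 0, -16], [-0.36, -0.19, 0.033, 0, 0, -20], [-0.42, -0.223, 0.038, 0, 0, -23], [-0.48, -0.255, 0.04, 0, 0, -26.3]]]' --fingers -1 --force 40

```text
time: 1.1
position: [0.5252, 0.0579, 0.3662]
eef_rot: [[-1.0, 0.01, -0.001], [0.01, 1.0, 0.0], [0.001, 0.0, -1.0]]
force: [0.9, 0.3, 0.6]
width: 0.0859
finger_force: 0.0
```

Call:
drive_tool --moves '[[[0, 0, 0, 0, 0, 0], [0, 0, 0, 0, 0, 0]]]'

```text
time: 1.35
position: [0.5243, 0.06, 0.3664]
eef_rot: [[-1.0, 0.012, -0.001], [0.012, 1.0, 0.0], [0.001, 0.0, -1.0]]
force: [-0.6, 0.2, -0.7]
width: 0.0854
finger_force: 0.0
```

```bash
cat >> h.py <<'E'
def rel(s,p,yaw=None):
    "shift (tool axes) from state to TCP world p; yaw of tool y now"
    R=s["eef_rot"]; return (R.T@(np.array(p)-s["position"])).round(4), np.degrees(np.arctan2(R[1,1],R[0,1])).round(2)
E
python3 - <<'E'
from station import sense, vision
from h import *
import cv2
s=sense();d=vision.snapshot("wrist");pickle.dump((s,d),open("w1.pkl","wb"))
cv2.imwrite("pics/w1.png",d["image"][:,:,::-1])
print(s["position"],s["joint_pos"],rel(s,(.5502,.0231,.31)),s["time"],d["mount"],s["eef_rot"])
E
```

```text
[0.52434676 0.06002511 0.36639567] [ 2.51544679e+00  4.27337659e+00  8.32802848e+01  2.91627186e-02
  9.25075087e+01 -8.67711140e+01] (array([-0.0264, -0.0366,  0.0564]), np.float64(89.29)) 1.35 [[ 1.05097897e-04  9.47652742e-01  3.19302786e-01  8.18539762e-02]
 [ 9.99998916e-01 -5.68616112e-04  1.35843736e-03  9.43739478e-04]
 [ 1.46888760e-03  3.19302297e-01 -9.47651774e-01  3.12242491e-02]
 [ 0.00000000e+00  0.00000000e+00  0.00000000e+00  1.00000000e+00]] [[-9.99922154e-01  1.24297908e-02 -1.08891333e-03]
 [ 1.24292948e-02  9.99922647e-01  4.61151416e-04]
 [ 1.09456112e-03  4.47581092e-04 -9.99999301e-01]]
```

View pics/w1.png

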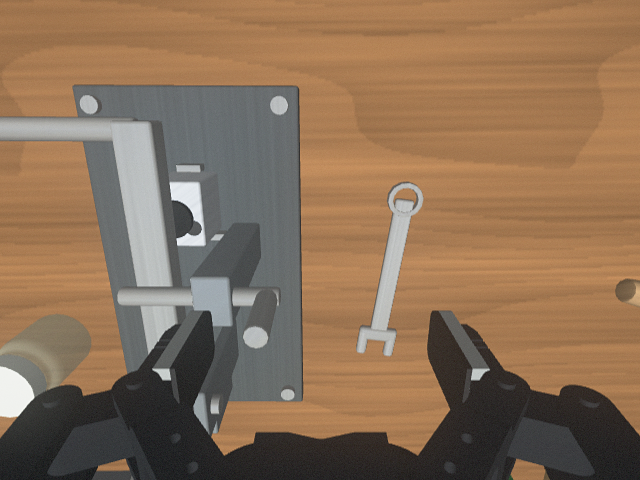

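The wrist view shows the knob top at about (257,336) and plate corners at (73,86), (298,87) and (302,401). The handle bar's axis is on row ~128. I'll refit with these points.

```bash
python3 - <<'E'
from h import *
from scipy.optimize import least_squares
t,sc=[pickle.load(open(n+"0.pkl","rb")) for n in("top","scene")]
s,d=pickle.load(open("w1.pkl","rb"))
T=np.eye(4);T[:3,:3]=s["eef_rot"];T[:3,3]=s["position"];w={"intrinsics":d["intrinsics"],"world_from_camera":T@d["mount"]}
Z=lambda u,v:(270+u/4,145+v/4)
S=lambda u,v:(245+(u-400)/2.58,230+v/4)
A=[(t,Z(115,85),(.14,.09,.015)),(t,Z(357,85),(.14,-.09,.015)),(t,Z(361,502),(-.17,-.09,.015)),(t,Z(112,502),(-.17,.09,.015)),
(t,Z(128,278),(-.04,.074,.169)),(sc,S(416,262),(-.17,-.09,.015)),(sc,S(647,546),(.14,-.09,.012)),(sc,S(778,373),(.14,.09,.015)),(sc,S(631,42),(-.04,.074,.167))]
W=[(w,(73,86),(-.17,-.09,.015)),(w,(298,87),(-.17,.09,.015)),(w,(302,401),(.14,.09,.015)),(w,(257,337),(-.04,.074,.169)),(w,(275,291),(-.04,.074,.125)),(w,(60,128),(-.14,-.045,.105))]
for obs in(W,A+W):
    f=lambda q:np.concatenate([proj(d,F(q,np.array(p)))-np.array(u) for d,u,p in obs])
    r=least_squares(f,[.5,0,0],x_scale=[.1,.1,.1],loss="soft_l1")
    print(r.x[:2],np.degrees(r.x[2]));print(f(r.x).reshape(-1,2).round(1)[-6:].tolist())
    for n,p in(("knob",(-.04,.074,.151)),("handle",(-.14,-.06,.105)),("hinge",(.06,0,.105))):print(n,F(r.x,p).round(4))
E
```

```text
[ 0.59058739 -0.04657981] -0.5042104569734563
[[-1.6, -1.4], [1.0, -3.3], [3.4, 0.5], [-0.4, -0.3], [-6.9, 5.6], [2.5, 0.8]]
knob [0.5512 0.0278 0.151 ]
handle [ 0.4501 -0.1053  0.105 ]
hinge [ 0.6506 -0.0471  0.105 ]
[ 0.59029882 -0.04806504] -0.8617649896606514
[[-2.3, -2.5], [0.5, -2.9], [1.2, 0.7], [-2.8, 0.0], [-8.9, 5.9], [1.3, -0.2]]
knob [0.5514 0.0265 0.151 ]
handle [ 0.4494 -0.106   0.105 ]
hinge [ 0.6503 -0.049   0.105 ]
```

Call:
drive_tool --moves '[[[-0.02, -0.025, 0, 0, 0, 0], [-0.027, -0.034, 0, 0, 0, 0], [-0.027, -0.034, 0.02, 0, 0, 0], [-0.027, -0.034, 0.04, 0, 0, 0], [-0.027, -0.034, 0.055, 0, 0, 0], [-0.027, -0.034, 0.055, 0, 0, 0]]]'

```text
time: 2.15
position: [0.5507, 0.0261, 0.3107]
eef_rot: [[-1.0, 0.011, -0.002], [0.011, 1.0, 0.0], [0.002, 0.0, -1.0]]
force: [0.3, -0.7, 0.2]
width: 0.0853
finger_force: 0.0
```

Call:
drive_tool --moves '[[[0, 0, 0, 0, 0, 0], [0, 0, 0, 0, 0, 0], [0, 0, 0, 0, 0, 0], [0, 0, 0, 0, 0, 0], [0, 0, 0, 0, 0, 0], [0, 0, 0, 0, 0, 0], [0, 0, 0, 0, 0, 0]]]' --fingers 1 --force 30

```text
time: 3.02
position: [0.5511, 0.0256, 0.3121]
eef_rot: [[-1.0, 0.012, 0.001], [0.012, 1.0, 0.0], [-0.0, 0.0, -1.0]]
force: [0.6, -0.1, 3.0]
width: 0.0134
finger_force: 29.9
```

Call:
drive_tool --moves '[[[0, 0.004, 0, 0, 0, 0], [0, 0.009, 0, 0, 0, 0], [0, 0.014, 0, 0, 0, 0], [0, 0.019, 0, 0, 0, 0], [0, 0.024, 0, 0, 0, 0], [0, 0.029, 0, 0, 0, 0], [0, 0.033, 0, 0, 0, 0], [0, 0.035, 0, 0, 0, 0]]]'

```text
time: 4.03
position: [0.5516, 0.0608, 0.3121]
eef_rot: [[-1.0, 0.012, 0.001], [0.012, 1.0, 0.0], [-0.001, 0.0, -1.0]]
force: [2.0, -4.0, 4.5]
width: 0.0126
finger_force: 30.2
```

Call:
drive_tool --moves '[[[0, 0.001, 0, 0, 0, 0], [0, 0.002, 0, 0, 0, 0], [0, 0.003, 0, 0, 0, 0], [0, 0.004, 0, 0, 0, 0], [0, 0.004, 0, 0, 0, 0]]]'

```text
time: 4.65
position: [0.5516, 0.0646, 0.3121]
eef_rot: [[-1.0, 0.012, 0.001], [0.012, 1.0, 0.0], [-0.001, 0.0, -1.0]]
force: [1.8, -4.0, 5.3]
width: 0.0132
finger_force: 30.2
```

Call:
drive_tool --moves '[[[0, 0.0005, 0, 0, 0, 0], [0, 0.001, 0, 0, 0, 0], [0, 0.001, 0, 0, 0, 0]]]'

```text
time: 5.03
position: [0.5517, 0.0654, 0.312]
eef_rot: [[-1.0, 0.012, 0.001], [0.012, 1.0, -0.0], [-0.001, -0.0, -1.0]]
force: [1.6, -4.4, 5.2]
width: 0.0125
finger_force: 30.2
```

Call:
drive_tool --moves '[[[0, 0.0005, 0, 0, 0, 0], [0, 0.001, 0, 0, 0, 0], [0, 0.001, 0, 0, 0, 0]]]'

```text
time: 5.4
position: [0.5517, 0.0658, 0.312]
eef_rot: [[-1.0, 0.013, 0.001], [0.013, 1.0, -0.002], [-0.001, -0.002, -1.0]]
force: [1.4, -8.7, 5.2]
width: 0.0133
finger_force: 30.3
```

Call:
drive_tool --moves '[[[0, 0, 0, 0, 0, 0], [0, 0, 0, 0, 0, 0], [0, 0, 0, 0, 0, 0], [0, 0, 0, 0, 0, 0], [0, 0, -0.03, 0, 0, 0], [0, 0, -0.065, 0, 0, 0], [0, 0, -0.065, 0, 0, 0]]]' --fingers -1

```text
time: 6.28
position: [0.5518, 0.0667, 0.3803]
eef_rot: [[-1.0, 0.012, 0.006], [0.012, 1.0, 0.001], [-0.006, 0.001, -1.0]]
force: [-0.0, -0.7, 0.4]
width: 0.0857
finger_force: 0.0
```

```bash
python3 - <<'E'
from station import sense, vision
from h import *
import cv2
s=sense();d=vision.snapshot("wrist");pickle.dump((s,d),open("w2.pkl","wb"))
cv2.imwrite("pics/w2.png",d["image"][:,:,::-1])
print(s["position"],s["width"],s["force"],rel(s,(.449,-.105,.36)),s["time"])
E
```

```text
[0.55179503 0.06665834 0.3802774 ] 0.08565572220606138 [-0.02935589 -0.68176792  0.3977739 ] (array([ 0.1009, -0.1729,  0.0195]), np.float64(89.34)) 6.275
```

View pics/w2.png

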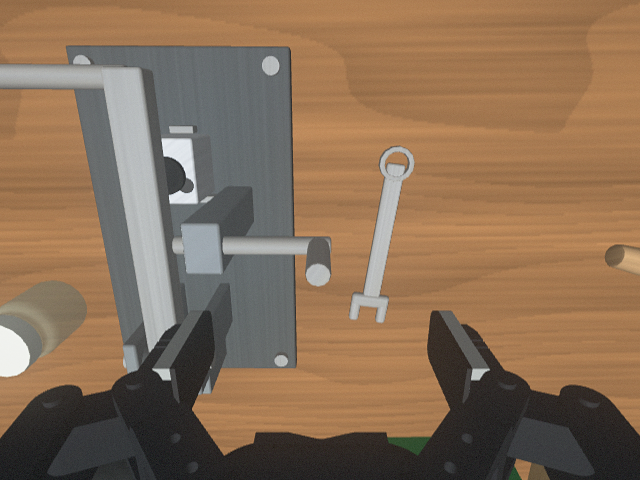

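The bolt is clear of the arm: its tip is at about (178,246), beside the guide, and the knob top is at (318,275). I'm moving to the handle.

Call:
drive_tool --moves '[[[0.013, -0.022, 0, 0, 0, 10], [0.026, -0.044, 0, 0, 0, 20], [0.038, -0.066, 0, 0, 0, 30], [0.05, -0.088, 0, 0, 0, 40], [0.063, -0.11, 0, 0, 0, 50], [0.076, -0.132, 0, 0, 0, 60], [0.088, -0.152, 0, 0, 0, 70], [0.101, -0.173, 0, 0, 0, 80]]]'

```text
time: 7.32
position: [0.4479, -0.1058, 0.3752]
eef_rot: [[-0.156, 0.988, -0.002], [0.988, 0.156, 0.001], [0.001, -0.002, -1.0]]
force: [-0.3, 0.6, -0.7]
width: 0.0853
finger_force: 0.0
```

Call:
drive_tool --moves '[[[0, 0, 0, 0, 0, 10], [0, 0, 0, 0, 0, 10], [0, 0, 0, 0, 0, 10]]]'

```text
time: 7.7
position: [0.4486, -0.1051, 0.3761]
eef_rot: [[0.008, 1.0, -0.001], [1.0, -0.008, 0.001], [0.001, -0.001, -1.0]]
force: [0.6, -0.7, -0.3]
width: 0.0856
finger_force: 0.0
```

```bash
python3 - <<'E'
from station import sense, vision
from h import *
import cv2
s=sense();d=vision.snapshot("wrist");pickle.dump((s,d),open("w3.pkl","wb"))
cv2.imwrite("pics/w3.png",d["image"][:,:,::-1])
print(s["position"],s["eef_rot"],rel(s,(.4497,-.1056,.2597)),s["time"])
E
```

```text
[ 0.44857475 -0.10505641  0.37607916] [[ 8.00344665e-03  9.99967289e-01 -1.16872205e-03]
 [ 9.99967840e-01 -8.00284081e-03  5.22135570e-04]
 [ 5.12765394e-04 -1.17286335e-03 -9.99999181e-01]] (array([-0.0006,  0.0013,  0.1164]), np.float64(-0.46)) 7.7
```

View pics/w3.png

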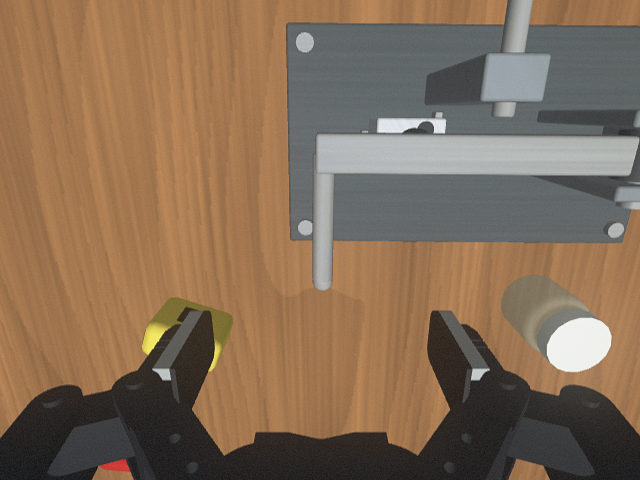

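The handle bar runs along column ~322, from row 175 to its end at row 288. It is centred between the fingers, so I'm descending and gripping.

Call:
drive_tool --moves '[[[0, 0.001, 0.02, 0, 0, 0], [0, 0.001, 0.04, 0, 0, 0], [0, 0.001, 0.06, 0, 0, 0], [0, 0.001, 0.08, 0, 0, 0], [0, 0.001, 0.1, 0, 0, 0], [0, 0.001, 0.116, 0, 0, 0], [0, 0.001, 0.116, 0, 0, 0]]]'

```text
time: 8.62
position: [0.4493, -0.105, 0.2596]
eef_rot: [[0.011, 1.0, -0.002], [1.0, -0.011, 0.001], [0.001, -0.002, -1.0]]
force: [-0.4, 0.2, 0.0]
width: 0.0853
finger_force: 0.0
```

Call:
drive_tool --moves '[[[0, 0, 0, 0, 0, 0], [0, 0, 0, 0, 0, 0], [0, 0, 0, 0, 0, 0], [0, 0, 0, 0, 0, 0], [0, 0, 0, 0, 0, 0], [0, 0, 0, 0, 0, 0], [0, 0, 0, 0, 0, 0]]]' --fingers 1 --force 25

```text
time: 9.5
position: [0.4496, -0.1053, 0.2611]
eef_rot: [[0.012, 1.0, 0.0], [1.0, -0.012, -0.0], [-0.0, 0.0, -1.0]]
force: [-2.5, 0.2, 4.3]
width: 0.013
finger_force: 25.0
```

```bash
python3 - <<'E'
import numpy as np
from station import sense
s=sense();print(s["position"],s["force"],s["width"],s["moment"],s["time"],s["eef_rot"])
for th in np.arange(0,1.5,.05):print(round(th,2),(.2*(1-np.cos(th))).round(4),(-.2*np.sin(th)).round(4))
E
```

```text
[ 0.4495606  -0.10530696  0.26114544] [-2.49009232  0.17380321  4.26036614] 0.01297888488091606 [ 0.03054315  0.41231162 -0.02460855] 9.5 [[ 1.18285861e-02  9.99929999e-01  2.86390279e-04]
 [ 9.99930037e-01 -1.18285656e-02 -7.31494647e-05]
 [-6.97567580e-05  2.87235497e-04 -9.99999956e-01]]
0.0 0.0 -0.0
0.05 0.0002 -0.01
0.1 0.001 -0.02
0.15 0.0022 -0.0299
0.2 0.004 -0.0397
0.25 0.0062 -0.0495
0.3 0.0089 -0.0591
0.35 0.0121 -0.0686
0.4 0.0158 -0.0779
0.45 0.0199 -0.087
0.5 0.0245 -0.0959
0.55 0.0295 -0.1045
0.6 0.0349 -0.1129
0.65 0.0408 -0.121
0.7 0.047 -0.1288
0.75 0.0537 -0.1363
0.8 0.0607 -0.1435
0.85 0.068 -0.1503
0.9 0.0757 -0.1567
0.95 0.0837 -0.1627
1.0 0.0919 -0.1683
1.05 0.1005 -0.1735
1.1 0.1093 -0.1782
1.15 0.1183 -0.1826
1.2 0.1275 -0.1864
1.25 0.1369 -0.1898
1.3 0.1465 -0.1927
1.35 0.1562 -0.1951
1.4 0.166 -0.1971
1.45 0.1759 -0.1985
```

Call:
drive_tool --moves '[[[0, 0, -0.005, 0, 0, 0], [0, 0.0002, -0.01, 0, 0, 0], [0, 0.0006, -0.015, 0, 0, 0], [0, 0.001, -0.02, 0, 0, 0], [0, 0.0016, -0.025, 0, 0, 0], [0, 0.0022, -0.03, 0, 0, 0], [0, 0.003, -0.035, 0, 0, 0], [0, 0.004, -0.0397, 0, 0, 0]]]'

```text
time: 10.5
position: [0.4534, -0.1053, 0.3007]
eef_rot: [[0.012, 1.0, -0.001], [1.0, -0.012, 0.0], [0.0, -0.001, -1.0]]
force: [-1.9, -1.6, -3.0]
width: 0.013
finger_force: 24.4
```

Call:
drive_tool --moves '[[[0, 0.0022, -0.0098, 0, 0, 0], [0, 0.0049, -0.0194, 0, 0, 0], [0, 0.0081, -0.0289, 0, 0, 0], [0, 0.0118, -0.0382, 0, 0, 0], [0, 0.0159, -0.0473, 0, 0, 0], [0, 0.0205, -0.0562, 0, 0, 0], [0, 0.0205, -0.0562, 0, 0, 0]]]'

```text
time: 11.38
position: [0.4736, -0.1056, 0.3587]
eef_rot: [[0.012, 1.0, -0.002], [1.0, -0.012, -0.0], [-0.0, -0.002, -1.0]]
force: [-11.9, -1.1, 5.3]
width: 0.0133
finger_force: 24.7
```

Call:
drive_tool --moves '[[[0, 0.0046, -0.0089, 0, 0, 0], [0, 0.0096, -0.0176, 0, 0, 0], [0, 0.0151, -0.026, 0, 0, 0], [0, 0.021, -0.0342, 0, 0, 0], [0, 0.021, -0.0342, 0, 0, 0]]]'

```text
time: 12.0
position: [0.4951, -0.1059, 0.3931]
eef_rot: [[0.012, 1.0, 0.002], [1.0, -0.012, -0.001], [-0.001, 0.002, -1.0]]
force: [-7.5, -1.6, 4.6]
width: 0.0129
finger_force: 25.1
```

Call:
drive_tool --moves '[[[0, 0.0063, -0.0079, 0, 0, 0], [0, 0.0129, -0.0156, 0, 0, 0], [0, 0.0198, -0.0229, 0, 0, 0], [0, 0.0271, -0.0299, 0, 0, 0], [0, 0.0271, -0.0299, 0, 0, 0]]]'

```text
time: 12.62
position: [0.5225, -0.1063, 0.4217]
eef_rot: [[0.012, 1.0, 0.001], [1.0, -0.012, -0.001], [-0.001, 0.001, -1.0]]
force: [-3.8, -4.3, 5.5]
width: 0.0133
finger_force: 25.5
```

```bash
cat >> h.py <<'E'
def st(s):
    p=s["position"]-np.array([.4496,-.1053,.2611]); x,z=-.2+p[0],p[2]; th=np.arctan2(z,-x); f=s["force"]
    print("t",s["time"],"r",np.hypot(x,z).round(4),"th",th.round(4),"Fr",(-f[0]*np.cos(th)+f[2]*np.sin(th)).round(2),"Ft",(f[0]*np.sin(th)+f[2]*np.cos(th)).round(2),"M",s["moment"].round(2),"w",s["width"].round(4))
    return th
def plan(th,n,step,dr):
    "rows (tool y,z) from angle th"
    for k in range(1,n+1):
        a=th+k*step;r=.2+dr*k/n;print(a.round(3),[0,(.2*np.cos(th)-r*np.cos(a)).round(4),(.2*np.sin(th)-r*np.sin(a)).round(4)])
E
python3 -c "
from station import sense;from h import *
th=st(sense());plan(th,6,.03,0)"
```

```text
Traceback (most recent call last):
  File "h.py", line 12, in st
    print("t",s["time"],"r",np.hypot(x,z).round(4),"th",th.round(4),"Fr",(-f[0]*np.cos(th)+f[2]*np.sin(th)).round(2),"Ft",(f[0]*np.sin(th)+f[2]*np.cos(th)).round(2),"M",s["moment"].round(2),"w",s["width"].round(4))
                                                                                                                                                                                                  ^^^^^^^^^^^^^^^^
AttributeError: 'float' object has no attribute 'round'
```

```bash
sed -i 's/s\["width"\].round(4)/s["width"]/' h.py
python3 -c "
from station import sense;from h import *
th=st(sense());plan(th,6,.03,0.002)"
```

```text
t 12.625 r 0.2048 th 0.9013 Fr 6.68 Ft 0.4 M [-0.67  0.85 -0.02] w 0.013273675899681934
0.931 [0, np.float64(0.0046), np.float64(-0.0039)]
0.961 [0, np.float64(0.0092), np.float64(-0.0077)]
0.991 [0, np.float64(0.0141), np.float64(-0.0114)]
1.021 [0, np.float64(0.019), np.float64(-0.0149)]
1.051 [0, np.float64(0.024), np.float64(-0.0182)]
1.081 [0, np.float64(0.0291), np.float64(-0.0215)]
```

Call:
drive_tool --moves '[[[-0.0005, 0.0046, -0.0039, 0, 0, 0], [-0.001, 0.0092, -0.0077, 0, 0, 0], [-0.0015, 0.0141, -0.0114, 0, 0, 0], [-0.0015, 0.019, -0.0149, 0, 0, 0], [-0.0015, 0.024, -0.0182, 0, 0, 0], [-0.0015, 0.024, -0.0182, 0, 0, 0]]]'

```text
time: 13.38
position: [0.5467, -0.1074, 0.439]
eef_rot: [[0.011, 1.0, 0.001], [1.0, -0.011, 0.001], [0.001, 0.001, -1.0]]
force: [-1.0, 6.1, 1.5]
width: 0.0129
finger_force: 25.1
```

```bash
python3 -c "
from station import sense;from h import *
th=st(sense());plan(th,8,.015,0.001)"
```

```text
t 13.375 r 0.2055 th 1.0466 Fr 1.81 Ft -0.12 M [ 0.87  0.13 -0.06] w 0.012907586970822246
1.062 [0, np.float64(0.0025), np.float64(-0.0016)]
1.077 [0, np.float64(0.0051), np.float64(-0.0031)]
1.092 [0, np.float64(0.0077), np.float64(-0.0047)]
1.107 [0, np.float64(0.0103), np.float64(-0.0061)]
1.122 [0, np.float64(0.013), np.float64(-0.0076)]
1.137 [0, np.float64(0.0157), np.float64(-0.009)]
1.152 [0, np.float64(0.0183), np.float64(-0.0103)]
1.167 [0, np.float64(0.0211), np.float64(-0.0117)]
```

Call:
drive_tool --moves '[[[0.0007, 0.0017, -0.001, 0, 0, 0], [0.0007, 0.0035, -0.002, 0, 0, 0], [0.0007, 0.0035, -0.002, 0, 0, 0]]]'

```text
time: 13.75
position: [0.5498, -0.1073, 0.4408]
eef_rot: [[0.012, 1.0, -0.0], [1.0, -0.012, 0.0], [0.0, -0.0, -1.0]]
force: [-0.0, 2.9, -0.7]
width: 0.0128
finger_force: 24.9
```

Call:
drive_tool --moves '[[[0, 0.0018, -0.0009, 0, 0, 0], [0, 0.0035, -0.0018, 0, 0, 0], [0, 0.0035, -0.0018, 0, 0, 0]]]'

```text
time: 14.12
position: [0.5532, -0.1073, 0.4428]
eef_rot: [[0.012, 1.0, 0.0], [1.0, -0.012, 0.0], [0.0, 0.0, -1.0]]
force: [1.3, 2.5, -0.5]
width: 0.0127
finger_force: 24.9
```

Call:
drive_tool --moves '[[[0, 0.0018, -0.0009, 0, 0, 0], [0, 0.0036, -0.0018, 0, 0, 0], [0, 0.0036, -0.0018, 0, 0, 0]]]'

```text
time: 14.5
position: [0.5568, -0.1073, 0.445]
eef_rot: [[0.012, 1.0, 0.001], [1.0, -0.012, -0.0], [-0.0, 0.001, -1.0]]
force: [-0.3, 3.2, 0.6]
width: 0.0125
finger_force: 24.9
```

Call:
drive_tool --moves '[[[0, 0.0018, -0.0009, 0, 0, 0], [0, 0.0036, -0.0017, 0, 0, 0], [0, 0.0036, -0.0017, 0, 0, 0]]]'

```text
time: 14.88
position: [0.5604, -0.1074, 0.4466]
eef_rot: [[0.012, 1.0, 0.001], [1.0, -0.012, -0.0], [-0.0, 0.001, -1.0]]
force: [-0.6, 2.9, 3.4]
width: 0.0128
finger_force: 25.1
```

```bash
python3 -c "
from station import sense;from h import *
th=st(sense());plan(th,5,.02,0.0)"
```

```text
t 14.875 r 0.2059 th 1.1227 Fr 3.35 Ft 0.91 M [ 0.52  0.27 -0.07] w 0.012778721107035582
1.143 [0, np.float64(0.0036), np.float64(-0.0017)]
1.163 [0, np.float64(0.0073), np.float64(-0.0033)]
1.183 [0, np.float64(0.011), np.float64(-0.0049)]
1.203 [0, np.float64(0.0147), np.float64(-0.0063)]
1.223 [0, np.float64(0.0184), np.float64(-0.0078)]
```

Call:
drive_tool --moves '[[[0, 0.0018, -0.001, 0, 0, 0], [0, 0.0036, -0.0019, 0, 0, 0], [0, 0.0036, -0.0019, 0, 0, 0]]]'

```text
time: 15.25
position: [0.564, -0.1075, 0.4483]
eef_rot: [[0.012, 1.0, 0.0], [1.0, -0.012, -0.0], [-0.0, 0.0, -1.0]]
force: [-0.8, 2.8, 2.2]
width: 0.0132
finger_force: 25.2
```

Call:
drive_tool --moves '[[[0, 0.0018, -0.0008, 0, 0, 0], [0, 0.0037, -0.0017, 0, 0, 0], [0, 0.0037, -0.0017, 0, 0, 0]]]'

```text
time: 15.62
position: [0.5678, -0.1075, 0.4499]
eef_rot: [[0.012, 1.0, 0.0], [1.0, -0.012, -0.0], [-0.0, 0.0, -1.0]]
force: [0.1, 2.3, 1.5]
width: 0.0128
finger_force: 25.2
```

Call:
drive_tool --moves '[[[0, 0.0018, -0.0008, 0, 0, 0], [0, 0.0037, -0.0016, 0, 0, 0], [0, 0.0037, -0.0016, 0, 0, 0]]]'

```text
time: 16.0
position: [0.5715, -0.1076, 0.4514]
eef_rot: [[0.012, 1.0, 0.0], [1.0, -0.012, -0.0], [-0.0, 0.0, -1.0]]
force: [0.3, 0.8, -0.2]
width: 0.0131
finger_force: 25.1
```

Call:
drive_tool --moves '[[[0, 0.0018, -0.0007, 0, 0, 0], [0, 0.0037, -0.0014, 0, 0, 0], [0, 0.0037, -0.0014, 0, 0, 0]]]'

```text
time: 16.38
position: [0.5751, -0.1076, 0.453]
eef_rot: [[0.012, 1.0, 0.0], [1.0, -0.012, -0.0], [-0.0, 0.0, -1.0]]
force: [1.3, 2.3, 0.2]
width: 0.0132
finger_force: 25.1
```

Call:
drive_tool --moves '[[[0, 0.0018, -0.0007, 0, 0, 0], [0, 0.0037, -0.0013, 0, 0, 0], [0, 0.0037, -0.0013, 0, 0, 0]]]'

```text
time: 16.75
position: [0.5789, -0.1077, 0.4543]
eef_rot: [[0.012, 1.0, 0.001], [1.0, -0.012, -0.0], [-0.0, 0.001, -1.0]]
force: [2.0, -0.3, 0.6]
width: 0.0129
finger_force: 25.2
```

```bash
python3 -c "
from station import sense;from h import *
th=st(sense());plan(th,5,.02,0.0)"
```

```text
t 16.75 r 0.2057 th 1.2198 Fr -0.09 Ft 2.05 M [ 0.02 -0.03 -0.04] w 0.01285287923676444
1.24 [0, np.float64(0.0038), np.float64(-0.0013)]
1.26 [0, np.float64(0.0076), np.float64(-0.0026)]
1.28 [0, np.float64(0.0114), np.float64(-0.0038)]
1.3 [0, np.float64(0.0152), np.float64(-0.0049)]
1.32 [0, np.float64(0.0191), np.float64(-0.0059)]
```

Nothing from the stop yet: the arm pulls with +2 N in the opening direction.

Call:
drive_tool --moves '[[[0, 0.0018, -0.0006, 0, 0, 0], [0, 0.0036, -0.0012, 0, 0, 0], [0, 0.0036, -0.0012, 0, 0, 0]]]'

```text
time: 17.12
position: [0.5825, -0.1077, 0.4554]
eef_rot: [[0.012, 1.0, 0.0], [1.0, -0.012, -0.0], [-0.0, 0.0, -1.0]]
force: [1.6, -0.1, -0.0]
width: 0.0128
finger_force: 25.3
```

Call:
drive_tool --moves '[[[0, 0.0018, -0.0006, 0, 0, 0], [0, 0.0036, -0.0012, 0, 0, 0], [0, 0.0036, -0.0012, 0, 0, 0]]]'

```text
time: 17.5
position: [0.5861, -0.1077, 0.4566]
eef_rot: [[0.012, 1.0, 0.0], [1.0, -0.012, -0.0], [-0.0, 0.0, -1.0]]
force: [0.7, -1.9, -0.8]
width: 0.013
finger_force: 25.3
```

Call:
drive_tool --moves '[[[0, 0.0014, -0.0004, 0, 0, 0], [0, 0.0028, -0.0008, 0, 0, 0], [0, 0.0028, -0.0008, 0, 0, 0]]]'

```text
time: 17.88
position: [0.5888, -0.1078, 0.4574]
eef_rot: [[0.012, 1.0, 0.0], [1.0, -0.012, -0.0], [-0.0, 0.0, -1.0]]
force: [0.1, -1.7, -0.0]
width: 0.0128
finger_force: 25.3
```

Call:
drive_tool --moves '[[[0, 0.0014, -0.0004, 0, 0, 0], [0, 0.0028, -0.0008, 0, 0, 0], [0, 0.0028, -0.0008, 0, 0, 0]]]'

```text
time: 18.25
position: [0.5916, -0.1078, 0.4584]
eef_rot: [[0.012, 1.0, 0.0], [1.0, -0.012, -0.0], [-0.0, 0.0, -1.0]]
force: [-0.0, -2.1, 1.4]
width: 0.0126
finger_force: 25.4
```

```bash
python3 -c "
from station import sense;from h import *
th=st(sense());plan(th,5,.02,0.0)"
```

```text
t 18.25 r 0.2057 th 1.2847 Fr 1.37 Ft 0.39 M [-0.39  0.18 -0.04] w 0.012640884164003137
1.305 [0, np.float64(0.0038), np.float64(-0.0011)]
1.325 [0, np.float64(0.0077), np.float64(-0.0021)]
1.345 [0, np.float64(0.0116), np.float64(-0.003)]
1.365 [0, np.float64(0.0155), np.float64(-0.0039)]
1.385 [0, np.float64(0.0194), np.float64(-0.0047)]
```

Call:
drive_tool --moves '[[[0, 0.0015, -0.0005, 0, 0, 0], [0, 0.003, -0.0009, 0, 0, 0], [0, 0.003, -0.0009, 0, 0, 0]]]'

```text
time: 18.62
position: [0.5946, -0.1078, 0.4592]
eef_rot: [[0.012, 1.0, 0.0], [1.0, -0.012, -0.0], [-0.0, 0.0, -1.0]]
force: [0.7, -2.4, -0.4]
width: 0.0132
finger_force: 25.4
```

Call:
drive_tool --moves '[[[0, 0.0015, -0.0004, 0, 0, 0], [0, 0.003, -0.0008, 0, 0, 0], [0, 0.003, -0.0008, 0, 0, 0]]]'

```text
time: 19.0
position: [0.5976, -0.1079, 0.4599]
eef_rot: [[0.012, 1.0, 0.0], [1.0, -0.012, -0.0], [-0.0, 0.0, -1.0]]
force: [0.5, -3.1, -0.1]
width: 0.013
finger_force: 25.4
```

Call:
drive_tool --moves '[[[-0.0004, 0.0015, -0.0004, 0, 0, 0], [-0.0004, 0.003, -0.0008, 0, 0, 0], [-0.0004, 0.003, -0.0008, 0, 0, 0]]]'

```text
time: 19.38
position: [0.6007, -0.1081, 0.4606]
eef_rot: [[0.011, 1.0, 0.0], [1.0, -0.011, 0.0], [0.0, 0.0, -1.0]]
force: [1.3, -1.1, -0.5]
width: 0.0128
finger_force: 25.4
```

Call:
drive_tool --moves '[[[0, 0.0015, -0.0003, 0, 0, 0], [0, 0.003, -0.0006, 0, 0, 0], [0, 0.003, -0.0006, 0, 0, 0]]]'

```text
time: 19.75
position: [0.6036, -0.1081, 0.4614]
eef_rot: [[0.011, 1.0, 0.0], [1.0, -0.011, 0.0], [0.0, 0.0, -1.0]]
force: [1.8, 1.5, 0.6]
width: 0.0129
finger_force: 25.4
```

```bash
python3 -c "
from station import sense;from h import *
th=st(sense());plan(th,5,.02,0.0)"
```

```text
t 19.75 r 0.2055 th 1.3452 Fr 0.13 Ft 1.92 M [ 0.13 -0.01  0.  ] w 0.012919720510992598
1.365 [0, np.float64(0.0039), np.float64(-0.0009)]
1.385 [0, np.float64(0.0078), np.float64(-0.0016)]
1.405 [0, np.float64(0.0118), np.float64(-0.0023)]
1.425 [0, np.float64(0.0157), np.float64(-0.003)]
1.445 [0, np.float64(0.0197), np.float64(-0.0035)]
```

Call:
drive_tool --moves '[[[0, 0.0015, -0.0003, 0, 0, 0], [0, 0.003, -0.0006, 0, 0, 0], [0, 0.003, -0.0006, 0, 0, 0]]]'

```text
time: 20.12
position: [0.6066, -0.1082, 0.462]
eef_rot: [[0.011, 1.0, 0.0], [1.0, -0.011, 0.0], [0.0, 0.0, -1.0]]
force: [1.0, 1.6, 0.0]
width: 0.0129
finger_force: 25.5
```

Call:
drive_tool --moves '[[[0, 0.0015, -0.0003, 0, 0, 0], [0, 0.003, -0.0006, 0, 0, 0], [0, 0.003, -0.0006, 0, 0, 0]]]'

```text
time: 20.5
position: [0.6097, -0.1082, 0.4625]
eef_rot: [[0.011, 1.0, 0.0], [1.0, -0.011, 0.0], [0.0, 0.0, -1.0]]
force: [1.3, 2.8, 0.6]
width: 0.0129
finger_force: 25.6
```

Call:
drive_tool --moves '[[[0, 0.0015, -0.0002, 0, 0, 0], [0, 0.003, -0.0005, 0, 0, 0], [0, 0.003, -0.0005, 0, 0, 0]]]'

```text
time: 20.88
position: [0.6126, -0.1083, 0.463]
eef_rot: [[0.012, 1.0, 0.0], [1.0, -0.012, 0.0], [0.0, 0.0, -1.0]]
force: [1.5, 3.0, -1.0]
width: 0.0128
finger_force: 25.6
```

Call:
drive_tool --moves '[[[0, 0.0015, -0.0002, 0, 0, 0], [0, 0.003, -0.0005, 0, 0, 0], [0, 0.003, -0.0005, 0, 0, 0]]]'

```text
time: 21.25
position: [0.6156, -0.1083, 0.4634]
eef_rot: [[0.012, 1.0, 0.0], [1.0, -0.012, 0.0], [0.0, 0.0, -1.0]]
force: [1.2, 2.2, 0.2]
width: 0.0128
finger_force: 25.6
```

Call:
drive_tool --moves '[[[0, 0.0015, -0.0002, 0, 0, 0], [0, 0.003, -0.0005, 0, 0, 0], [0, 0.003, -0.0005, 0, 0, 0]]]'

```text
time: 21.62
position: [0.6186, -0.1084, 0.4639]
eef_rot: [[0.012, 1.0, -0.0], [1.0, -0.012, 0.0], [0.0, -0.0, -1.0]]
force: [0.9, 4.5, -1.4]
width: 0.0126
finger_force: 25.6
```

```bash
python3 - <<'E'
from station import sense,vision
from h import *
import cv2
st(sense())
d=vision.snapshot("scene");im=d["image"][:,:,::-1][150:360,210:420]
cv2.imwrite("pics/s3.png",cv2.resize(im,(590,590),interpolation=cv2.INTER_CUBIC))
E
```

```text
t 21.625 r 0.2052 th 1.4192 Fr -1.52 Ft 0.64 M [ 0.71  0.05 -0.02] w 0.012557233721023617
```

View pics/s3.png

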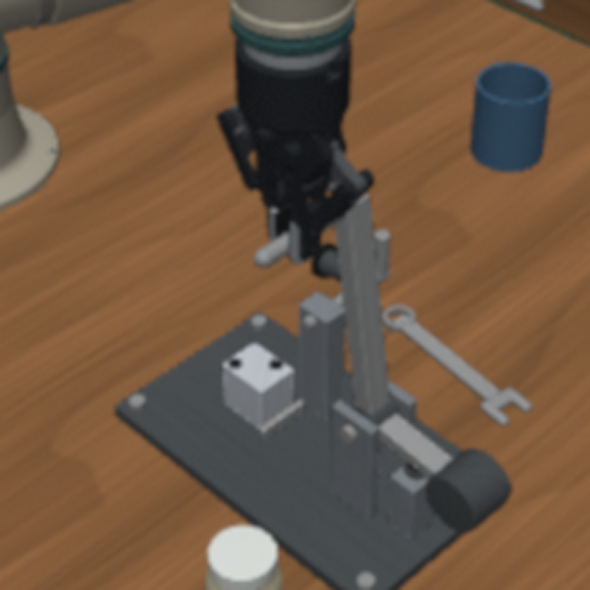

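The handle is held with the arm almost upright, and the stalk at about (415,455) is just above the rubber tip at (412,472). I'm continuing in small steps.

Call:
drive_tool --moves '[[[0.0005, 0.001, -0.0001, 0, 0, 0], [0.0005, 0.0025, -0.0002, 0, 0, 0], [0.0005, 0.0025, -0.0002, 0, 0, 0]]]'

```text
time: 22.05
position: [0.6209, -0.1083, 0.4644]
eef_rot: [[0.012, 1.0, -0.0], [1.0, -0.012, -0.001], [-0.001, -0.0, -1.0]]
force: [-0.6, 0.8, 0.9]
width: 0.0126
finger_force: 25.6
```

Call:
drive_tool --moves '[[[0, 0.001, -0.0001, 0, 0, 0], [0, 0.0015, -0.0002, 0, 0, 0], [0, 0.0015, -0.0002, 0, 0, 0]]]'

```text
time: 22.42
position: [0.6224, -0.1083, 0.4646]
eef_rot: [[0.012, 1.0, -0.0], [1.0, -0.012, -0.001], [-0.001, -0.0, -1.0]]
force: [-2.9, -1.1, 1.6]
width: 0.0127
finger_force: 25.7
```

The stop resists: over the last 3 readings the force moved from +0.6 to −2.7 N. I'll ease back about 1 mm so the arm rests on the stop unloaded, then release slowly.

Call:
drive_tool --moves '[[[0, -0.0006, 0, 0, 0, 0], [0, -0.0012, 0.0002, 0, 0, 0], [0, -0.0012, 0.0002, 0, 0, 0], [0, -0.0012, 0.0002, 0, 0, 0]]]'

```text
time: 22.92
position: [0.6213, -0.1082, 0.4644]
eef_rot: [[0.012, 1.0, 0.0], [1.0, -0.012, -0.0], [-0.0, 0.0, -1.0]]
force: [-1.2, -3.8, 3.2]
width: 0.0127
finger_force: 25.8
```

```bash
python3 -c "
from station import sense;from h import *
st(sense())"
```

```text
t 22.925 r 0.2053 th 1.4323 Fr 3.38 Ft -0.72 M [-0.59  0.46  0.  ] w 0.01266787059849466
```

Call:
drive_tool --moves '[[[0, 0, 0, 0, 0, 0], [0, 0, 0, 0, 0, 0], [0, 0, 0, 0, 0, 0], [0, 0, 0, 0, 0, 0], [0, 0, 0, 0, 0, 0]]]' --fingers -1

```text
time: 23.55
position: [0.6213, -0.108, 0.4642]
eef_rot: [[0.012, 1.0, 0.0], [1.0, -0.012, 0.0], [0.0, 0.0, -1.0]]
force: [-0.5, 0.5, 0.3]
width: 0.0851
finger_force: 0.0
```

Call:
drive_tool --moves '[[[0, 0, -0.015, 0, 0, 0], [0, 0, -0.03, 0, 0, 0], [0, 0, -0.05, 0, 0, 0], [0, 0, -0.07, 0, 0, 0], [0, 0, -0.09, 0, 0, 0], [0, 0, -0.1, 0, 0, 0], [0, 0, -0.1, 0, 0, 0]]]'

```text
time: 24.42
position: [0.6211, -0.108, 0.5654]
eef_rot: [[0.012, 1.0, 0.002], [1.0, -0.012, -0.0], [-0.0, 0.002, -1.0]]
force: [-0.1, 0.2, -0.9]
width: 0.0858
finger_force: 0.0
```

```bash
python3 - <<'E'
from station import sense,vision
import cv2
s=sense();print(s["position"],s["force"],s["width"],s["time"])
d=vision.snapshot("scene");im=d["image"][:,:,::-1][150:380,190:420]
cv2.imwrite("pics/s4.png",cv2.resize(im,(590,590),interpolation=cv2.INTER_CUBIC))
E
```

```text
[ 0.62111624 -0.10799542  0.56535299] [-0.08392247  0.20614739 -0.89463298] 0.08584231979479899 24.425
```

View pics/s4.png

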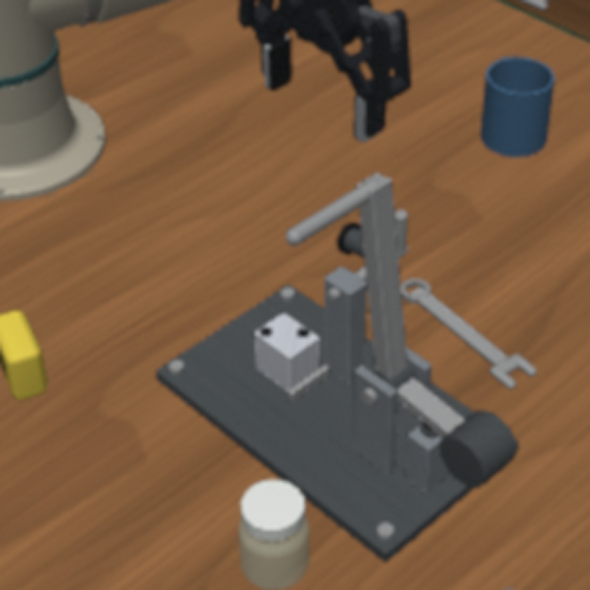

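The arm stands open, with the stalk resting on the stop at about (430,425). The gripper is clear, and the block, jar and wrench haven't moved.

```bash
python3 -c "
from station import workorder
print(workorder.hand_in())"
```

```text
the job is handed in; nothing more can be done
None
```

The job is handed in: the bolt is fully drawn, and the hold-down arm was held all the way to its stop, met at about 3 N, and stays open by itself with the gripper clear; nothing else looked moved in the last picture.

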